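# Tip the lamp carton into the label scanner's frame

## Task

The carton on the packing mat has to lie under the label scanner. First slide the white ceiling canopy sideways out of the printed frame to the left (as the robot sees it), fully clear of the lines and still flat on the mat; then push the standing lamp carton near its top so that it topples away from the robot and lands label up, wholly within the frame. Only push with the fingers, pick nothing up, and leave everything else where it is.

Things in the scene. Friction and masses are not known exactly. Their poses are not given: they have to be found in the camera images.
- frame_mid (a point): middle of the white rectangle printed on the packing mat (the scanner's reading frame), on the mat's top face, 3 above the table. Axes: x away from the robot towards the scanner, y to the left, z up, turned with the mat by up to 0.3 rad. The rectangle is 220 along x by 170 along y inside its lines, which are 6 wide
- mat: dark packing mat, fixed, 490 x 600 x 3; origin under the frame's middle, at table height, axes as the frame's; it reaches from -190 to +300 in x and -300 to +300 in y. A label scanner fixed to it stands at x 245, y -65: round foot 96 across, 215 tall, head leaning over to x 190. Left of the frame the mat is bare from x -60 to x 130
- carton: brown lamp carton standing on end astride the frame's near line: 55 thick (x), 120 wide (y), 180 tall (z), 0.25 to 0.5 kg, rigid. Origin: centre of its underside; x points away from the robot, z up its height. White label on its -x face, towards the robot. Pushed squarely near the top of that face it tips about its far lower edge without sliding, and falls on its own once leaned about 0.3 rad
- label_top_left (a point): corner of the carton's label face (-x face): top, left (+y) as the robot sees it standing; when the carton lies label up these four corners are the corners of its upper face, 58 above the table
- label_top_right (a point): the same, top right (-y)
- label_foot_left (a point): the same, bottom left (+y)
- label_foot_right (a point): the same, bottom right (-y)
- canopy: white plastic ceiling canopy of a pendant lamp, a shallow round cap standing flat inside the frame: 80 diameter, 30 tall, with a nipple 14 diameter, 12 tall on top; 0.08 to 0.17 kg. Origin: centre of its underside; z up
- bulb_box: bystander: small white bulb box, 60 x 60 x 110 tall, standing on the right part of the mat; origin: centre of its underside
- lampholder: bystander: black ribbed lampholder, 43 diameter x 68 tall, standing on the mat beyond the frame's far left corner; origin: centre of its underside
- screwdriver: bystander: screwdriver 190 long lying on the near left part of the mat; origin at its middle, on the underside
- pliers: bystander: red-handled pliers about 185 long, 16 thick, lying on the table right of the mat; origin near the pivot, on the underside, jaws along its +x
- tape_roll: bystander: roll of brown packing tape, 100 diameter x 48 tall, lying flat on the near right part of the mat; origin: centre of its underside
- jar: bystander: glass jar with a steel lid, 60 diameter x 80 tall, on the table left of the mat; origin: centre of its underside
- mug: bystander: white mug, 80 diameter x 95 tall, on the table right of the mat; origin: centre of its underside
Mind the look-alikes: they are no part of the job. What is shaped like the carton but green or red is not meant.

How it is judged:
By the outcome, as a careful person would: the job done as asked, in the order asked, and still so for the second after the job is handed in, with the robot touching nothing.
It also fails if it takes over 50 s, if anything falls off the work surface, if the arm or the gripper's body presses on something with over 40 N, if the wrist force passes 120 N, or if a joint passes its speed limit or range.

## Robot

A 6-joint arm with a two-finger parallel gripper is mounted at the origin on the work surface. World frame = base frame: x ahead of the robot, y to its left, z up, the work surface at z = 0. Lengths are in mm, angles in rad, forces in N, time in s.
With the tool pointing down it reaches from about 350 to 975 mm from the base axis. Payload 7.1 kg.
Tool frame: the origin (TCP) lies at the very end of the fingers, on their centre line; the grasp point (between the pads) lies 19 mm behind it (ctrl.pinch_z is the z of the grasp point in the tool frame, in mm); z points along the fingers, y is the direction in which the jaws open and shut (so a half turn about z gives the same grasp; the last joint's range is limited). The gripper opens to 88 mm and grips with 3 to 60 N. Pads are 20 mm wide; open, the fingers measure 115 mm over their backs; the gripper's body (75 mm by 178 mm) begins 61 mm behind the grasp point.
Start: joints at [1.263, 0.423, 1.63, -0, 1.089, -0.019], TCP at [177.97, 599.109, 222.675] pointing down, gripper open.
Joint ranges: [-3, 3], [-0.9, 2.11], [0.09, 2.58], [-1.31, 4.45], [0.11, 2.69], [-2.54, 2.54]. Speed limits (rad/s): [2.39, 2.39, 3.01, 3.14, 3.14, 3.14].

## Interface

Orientations are given as a rotation vector (axis times angle).
In Python, from workcell import get_obs, optics, ctrl gives the robot as it stands.
- The arm moves only by the shell command python3 -m jog 'ROWS'. ROWS is a JSON object of lists of equal length, an entry for each row: "delta_rot": the turn, a rotation vector about the tool's x, y, z in rad, a list of three; "translation": the shift along the tool's x, y, z in mm, a list of three; "hand": the opening, from -1 (shut) to 1 (fully open). In form: {"delta_rot": [[rx, ry, rz], ...], "translation": [[x, y, z], ...], "hand": [hand, ...]}. A call has 1 to 5 rows; each row is the pose to reach, as a shift and turn from the pose commanded when the call began, along the tool's axes at that moment; what a row does not reach only later rows make up. A row lasts 1/10 s, in which the tool goes at most 50 mm and 8.59 degrees, less where a joint would pass 70% of its speed; a pose out of reach is approached as far as the arm can. A call with a gripper value outside its range is refused whole. The fingers move at their own pace and stop on an object; the grip force is fixed at half the most. Time passes only in rows, so rows that repeat a pose let the fingers close. It gives the time, the measured TCP pose, the force and the opening at its end, in the units of the state.
- get_obs(): the state, without advancing time (a new reading comes with each control period).
- optics.get_image(name): name is "side" or "top" or "wrist"; returns the picture (400x640x3 uint8, red, green, blue); there is no depth.
- optics.calibration(name): a dict with "intrinsics" (3x3 intrinsics, pixels), "cam_to_world" (4x4, takes a point from camera to world coordinates). Camera axes: x right, y up, looking along -z (the intrinsics and any distortion apply to the point x, -y, -z); pixel columns grow to the right and rows downward; lengths in mm; the calibration is good to about 2 mm. A picture is of the moment at which its call begins: read the wrist's pose just before it. calibration takes no time and is no camera call; for the wrist camera it gives the pose at the moment of the call.
- ctrl.close_job(): hands the job in, once; it reports no verdict.
The state is a dict: "t": time; "qpos": joint angles; "qvel": joint speeds; "joint_torque": joint torques, N m; "ee_pos": TCP position; "orientation": TCP orientation; "ft_force": force on the tool from outside, world axes, zero at the start; "moment": the same for the moment, N m; "width": finger opening in mm.
Only numpy, scipy, OpenCV 4.12 (cv2) and the standard library are available. Lean on these libraries where they do the work, as an engineer would, in place of code of your own. Each camera call takes 0.05 s, during which the arm holds its last target. There are 200 camera calls.

## Working session

There is one attempt and no reset: what is moved stays moved. The work goes in short steps, Python scripts to look and compute and a shell command to move; the robot and the scene stay as the last step left them, time stands still between calls to the robot, and variables do not carry over. Pictures are saved under pics/ and viewed, about 8 in all and at most 12, crops included, and the job is handed in when it is done.

```bash
mkdir -p pics; ls
python3 - <<'E'
from workcell import get_obs, optics
import cv2,numpy as np
for n in("top","side"):
    cv2.imwrite(f"pics/{n}0.png",optics.get_image(n)[...,::-1])
    c=optics.calibration(n);print(n,{k:np.round(v,3).tolist() if not isinstance(v,str) else v for k,v in c.items()})
o=get_obs();print(o["t"],o["ee_pos"],o["orientation"])
E
```

```text
pics
top {'intrinsics': [[486.965, 0.0, 319.091], [0.0, 486.965, 190.407], [0.0, 0.0, 1.0]], 'cam_to_world': [[-0.015, 0.98, -0.199, 186.71], [-1.0, -0.013, 0.01, 16.714], [0.008, 0.199, 0.98, 1714.886], [0.0, 0.0, 0.0, 1.0]]}
side {'intrinsics': [[370.015, 0.0, 310.88], [0.0, 370.015, 191.821], [0.0, 0.0, 1.0]], 'cam_to_world': [[-0.503, -0.637, 0.585, 1219.649], [0.865, -0.369, 0.341, 425.836], [-0.001, 0.677, 0.736, 1051.418], [0.0, 0.0, 0.0, 1.0]]}
0.1 [177.82941366 598.64908107 222.00520884] [-4.51974432e-01 -3.10872390e+00  2.14420352e-03]
```

View pics/top0.png

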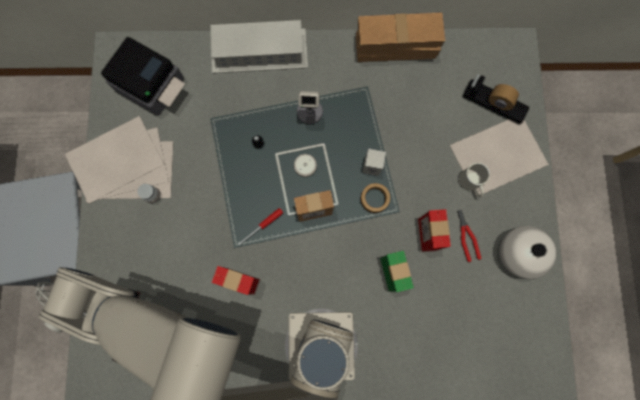

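View pics/side0.png

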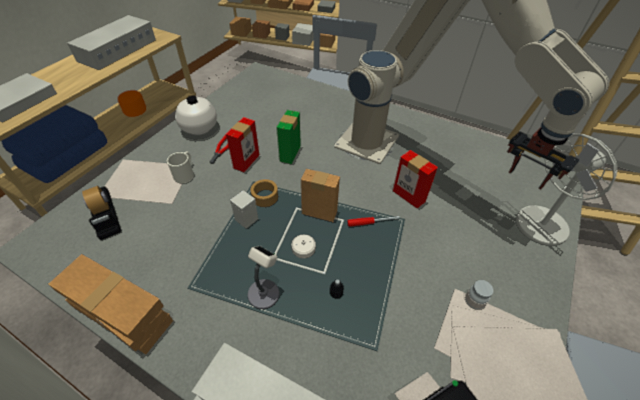

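Top view: the brown carton is at (314,205), standing on the frame's near line, and the canopy is at (305,165). Look-alikes for the carton are the red ones at (235,280) and (434,230), the green one at (398,272) and the brown stack at (400,35). Look-alikes for the canopy are the bulb box (376,159), mug (475,177), jar (148,193) and globe (528,252). By the description I choose (314,205) and (305,165).

```bash
cat > h.py <<'E'
from workcell import get_obs, optics
import cv2,numpy as np
from scipy.spatial.transform import Rotation as R
def cal(n):
    c=optics.calibration(n);return np.array(c["intrinsics"]),np.array(c["cam_to_world"])
def proj(n,P,c=None):
    K,T=c or cal(n);p=(np.atleast_2d(P)-T[:3,3])@T[:3,:3];p=p*[1,-1,-1];q=p@K.T;return q[:,:2]/q[:,2:]
def unproj(n,uv,z,c=None):
    K,T=c or cal(n);uv=np.atleast_2d(uv);d=np.c_[uv,np.ones(len(uv))]@np.linalg.inv(K).T*[1,-1,-1]@T[:3,:3].T
    return T[:3,3]+d*((z-T[2,3])/d[:,2:])
def f2w(f,P): # f=(x,y,th) P in frame coords, z world
    P=np.atleast_2d(P).astype(float);c,s=np.cos(f[2]),np.sin(f[2])
    return np.c_[f[0]+c*P[:,0]-s*P[:,1],f[1]+s*P[:,0]+c*P[:,1],P[:,2]]
E
cat > m.py <<'E'
from h import *
from scipy.optimize import minimize
from scipy.ndimage import map_coordinates
ims={n:cv2.imread(f"pics/{n}0.png") for n in("top","side")};cs={n:cal(n) for n in ims}
mc=unproj("top",[(213,117),(369,88),(398,211),(235,245)],3)
# corners: far-left, far-right, near-right, near-left
d=(mc[0]-mc[3]+mc[1]-mc[2]);th=np.arctan2(d[1],d[0])
f0=np.array([*(mc.mean(0)[:2]-55*np.array([np.cos(th),np.sin(th)])),th]);print("init",f0, np.linalg.norm(mc[0]-mc[1]),np.linalg.norm(mc[0]-mc[3]))
t=np.linspace(0,1,60)[:,None]
cor=np.array([[-113,88,3],[113,88,3],[113,-88,3],[-113,-88,3.]])
L=np.vstack([cor[i]+t*(cor[(i+1)%4]-cor[i]) for i in range(3)]) # left, far, right
def cost(f,ns):
    s=0
    for n in ns:
        g=cv2.GaussianBlur(cv2.cvtColor(ims[n],6).astype(float),(0,0),SG)
        p=proj(n,f2w(f,L),cs[n]);v=map_coordinates(g,[p[:,1],p[:,0]],order=1);s-=np.minimum(v,170).mean()
    return s
res={}
for ns in(["top"],["side"],["top","side"]):
    f=f0
    for SG in(3,1.5,.8): f=minimize(cost,f,args=(ns,),method="Nelder-Mead",options=dict(initial_simplex=f+np.array([[0,0,0],[12,0,0],[0,12,0],[0,0,.06]]))).x
    print(ns,f.round(3))
np.save("f.npy",f)
for n,(x0,y0,x1,y1) in dict(top=(230,85,400,235),side=(190,160,410,310)).items():
    s=3.5;im=cv2.resize(ims[n][y0:y1,x0:x1],None,fx=s,fy=s,interpolation=cv2.INTER_CUBIC)
    def dr(P,col):
        p=((proj(n,f2w(f,P),cs[n])-[x0,y0]+.5)*s*8).astype(np.int32);cv2.polylines(im,[p],True,col,1,cv2.LINE_AA,3)
    dr(cor,(0,0,255));dr([[-190,300,3],[300,300,3],[300,-300,3],[-190,-300,3]],(255,255,0))
    for i in range(0,im.shape[1],70):cv2.putText(im,str(x0+i//3.5),(i,10),0,.35,(0,255,255))
    for i in range(0,im.shape[0],70):cv2.putText(im,str(y0+i//3.5),(0,i+5),0,.35,(0,255,255))
    cv2.imwrite(f"pics/{n}1.png",im)
a,b=cv2.imread("pics/top1.png"),cv2.imread("pics/side1.png")
E
python3 m.py
```

```text
init [5.79847126e+02 4.16632475e+01 1.86286338e-01] 590.5548533003839 481.5704056909904
['top'] [5.78843e+02 4.50510e+01 2.01000e-01]
['side'] [5.77038e+02 4.37860e+01 2.03000e-01]
['top', 'side'] [5.7753e+02 4.4123e+01 2.0300e-01]
```

View pics/top1.png

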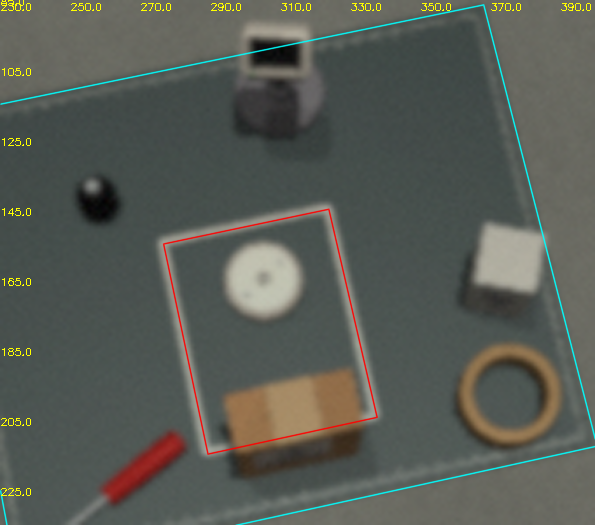

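View pics/side1.png

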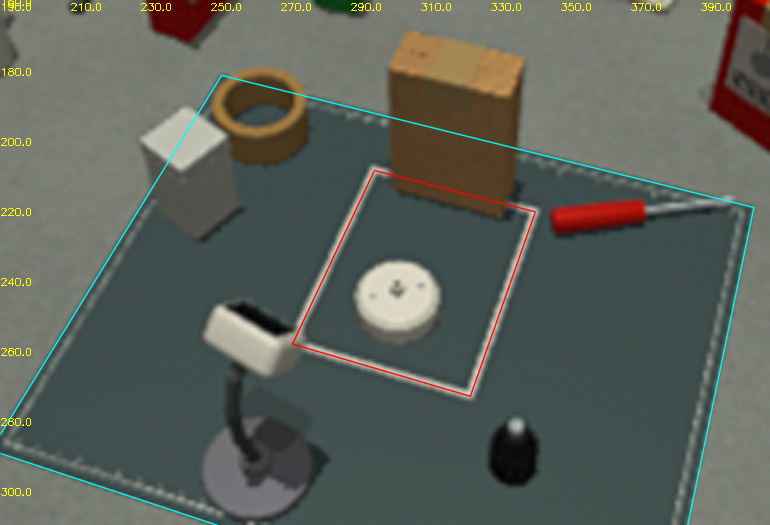

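The crops confirm the brown carton astride the near line, label side towards the robot, and the white canopy in the frame at (305,164). The red overlay matches the printed frame to within 1–2 mm. Next I measure the carton and canopy.

```bash
cat > c.py <<'E'
from h import *
f=np.load("f.npy");
def w2f(P): 
    d=np.atleast_2d(P)[:,:2]-f[:2];c,s=np.cos(f[2]),np.sin(f[2]);return np.c_[c*d[:,0]+s*d[:,1],-s*d[:,0]+c*d[:,1]]
if __name__=="__main__":
    px=lambda a,o:np.array(a)/3.5+o-.5+.14
    T=lambda a:px(a,np.array([230,85]));S=lambda a:px(a,np.array([190,160]))
    for nm,n,p,z in[("top FL FR NR NL","top",T([(225,396),(353,370),(362,425),(234,452)]),183),
      ("side top NR NL FL FR","side",S([(408,32),(524,61),(515,95),(389,68)]),183),("side foot FR FL","side",S([(397,192),(503,217)]),3),
      ("canopy top","top",T([(264,279)]),33),("canopy side","side",S([(398,293)]),33),("lampholder foot","side",S([(513,478)]),3),("lh top","top",T([(95,188)]),71),
      ("driver handle","top",T([(180,438),(110,495)]),12),("bulb top","top",T([(485,222),(548,237),(536,293),(473,280)]),113)]:
        w=unproj(n,p,z);print(nm,"W",w[:,:2].round().tolist(),"F",w2f(w).round().tolist())
    o=get_obs();print(R.from_rotvec(o["orientation"]).as_matrix().round(3))
E
python3 c.py
```

```text
top FL FR NR NL W [[474.0, 81.0], [497.0, -36.0], [446.0, -43.0], [422.0, 74.0]] F [[-94.0, 57.0], [-95.0, -62.0], [-147.0, -59.0], [-146.0, 60.0]]
side top NR NL FL FR W [[447.0, -43.0], [426.0, 72.0], [469.0, 85.0], [498.0, -33.0]] F [[-146.0, -59.0], [-143.0, 58.0], [-98.0, 62.0], [-94.0, -60.0]]
side foot FR FL W [[498.0, -28.0], [472.0, 83.0]] F [[-92.0, -54.0], [-95.0, 60.0]]
canopy top W [[623.0, 48.0]] F [[45.0, -6.0]]
canopy side W [[624.0, 50.0]] F [[47.0, -4.0]]
lampholder foot W [[723.0, 225.0]] F [[179.0, 148.0]]
lh top W [[709.0, 216.0]] F [[164.0, 142.0]]
driver handle W [[464.0, 134.0], [407.0, 205.0]] F [[-93.0, 111.0], [-135.0, 192.0]]
bulb top W [[657.0, -170.0], [641.0, -231.0], [585.0, -217.0], [598.0, -157.0]] F [[34.0, -226.0], [6.0, -282.0], [-46.0, -257.0], [-20.0, -201.0]]
[[-0.959  0.285 -0.   ]
 [ 0.285  0.959 -0.001]
 [-0.    -0.001 -1.   ]]
```

```bash
cat > go.py <<'E'
import sys
from c import *
# go.py xf yf z yaw_of_tool_y_in_frame(deg): tool-axis shift and turn
def rep():
    x,y,z,a=map(float,sys.argv[1:5]);o=get_obs();M=R.from_rotvec(o["orientation"]);t=f2w(f,[[x,y,z]])[0]
    b=a*np.pi/180+f[2];ty=np.array([np.cos(b),np.sin(b),0]);tz=np.array([0,0,-1.]);G=R.from_matrix(np.c_[np.cross(ty,tz),ty,tz])
    print("t",o["t"],"now F",w2f(o["ee_pos"]).round(1),o["ee_pos"][2].round(1),"F",o["ft_force"].round(1),"w",o["width"],"j",np.round(o["qpos"],2))
    print("translation",M.inv().apply(t-o["ee_pos"]).round(1),"delta_rot",(M.inv()*G).as_rotvec().round(3))
rep()
E
python3 go.py 46 -78 260 0
```

```text
t 0.1 now F [[-279.7  623.7]] 222.0 F [-0.3 -0.1 -0.1] w 87.76391995531154 j [ 1.26  0.42  1.63 -0.    1.09 -0.02]
translation [-618.4 -464.8  -37.3] delta_rot [-1.000e-03  1.000e-03  1.079e+00]
```

```bash
python3 -m jog '{"delta_rot":[[0,0,0.15],[0,0,0.3],[0,0,0.45],[0,0,0.6],[0,0,0.72]],"translation":[[-40,-30,-12],[-80,-60,-24],[-120,-90,-37],[-160,-120,-37],[-200,-150,-37]],"hand":[-0.1,-0.1,-0.1,-0.1,-0.1]}'; python3 go.py 46 -78 260 0
```

```text
t: 0.6
ee_pos: [325.2, 400.3, 260.0]
orientation: [1.525, 2.746, 0.001]
ft_force: [0.7, -0.2, -0.8]
width: 51.6
t 0.6 now F [[-175.3  399.8]] 260.0 F [ 0.7 -0.2 -0.8] w 51.57535429758253 j [ 0.87  0.22  1.83 -0.    1.09  0.31]
translation [-524.9   42.1   -0. ] delta_rot [ 0.001 -0.     0.354]
```

```bash
python3 -m jog '{"delta_rot":[[0,0,0.15],[0,0,0.3],[0,0,0.354],[0,0,0.354],[0,0,0.354]],"translation":[[-50,4,0],[-100,8,0],[-150,12,0],[-200,16,0],[-250,20,0]],"hand":[-0.1,-0.1,-0.1,-0.1,-0.1]}';  python3 go.py 46 -78 260 0
```

```text
t: 1.1
ee_pos: [474.8, 199.7, 259.6]
orientation: [-1.979, -2.44, 0.0]
ft_force: [-0.0, 1.0, 0.4]
width: 39.6
t 1.1 now F [[-69.3 173.1]] 259.6 F [-0.   1.   0.4] w 39.60802419644386 j [0.38 0.22 1.84 0.   1.09 0.17]
translation [-251.6  114.1   -0.4] delta_rot [-0.    -0.     0.005]
```

```bash
python3 -m jog '{"delta_rot":[[0,0,0],[0,0,0],[0,0,0],[0,0,0],[0,0,0]],"translation":[[-45,20,0],[-90,41,0],[-135,62,0],[-180,82,0],[-225,102,0]],"hand":[-0.1,-0.1,-0.1,-0.1,-0.1]}';  python3 -m jog '{"delta_rot":[[0,0,0],[0,0,0],[0,0,0],[0,0,0],[0,0,0]],"translation":[[-26,12,0],[-26,12,30],[-26,12,60],[-26,12,60],[-26,12,60]],"hand":[-0.1,-0.1,-0.1,-0.1,-0.1]}';  python3 go.py 46 -78 15 0
python3 - <<'E'
from h import *
from c import f
im=optics.get_image("wrist").copy()
p=proj("wrist",f2w(f,[[-113,88,3],[113,88,3],[113,-88,3],[-113,-88,3]])).astype(int)
cv2.polylines(im,[p],True,(255,0,0),1)
cv2.imwrite("pics/w1.png",im[...,::-1])
E
```

```text
t: 1.6
ee_pos: [621.0, 0.6, 259.3]
orientation: [-1.979, -2.439, 0.001]
ft_force: [0.2, -0.4, -0.5]
width: 39.5
t: 2.1
ee_pos: [637.1, -20.3, 199.5]
orientation: [-1.978, -2.439, 0.001]
ft_force: [0.5, -0.0, 0.5]
width: 39.2
t 2.1 now F [[ 45.3 -75.2]] 199.5 F [ 0.5 -0.   0.5] w 39.21642775082843 j [-0.05  0.47  1.62  0.    1.06 -0.26]
translation [ -2.9   1.  184.5] delta_rot [-0.002 -0.     0.005]
```

View pics/w1.png

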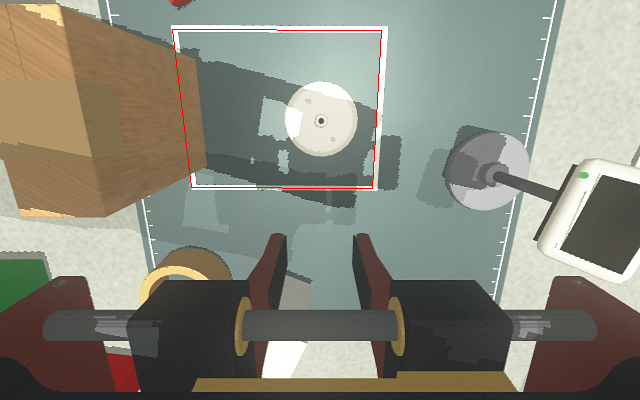

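Wrist view: the canopy at (321,119) is centred between the fingers (mid ≈ 319), and the way down and the leftward path are clear. Descending.

```bash
python3 -m jog '{"delta_rot":[[0,0,0],[0,0,0],[0,0,0],[0,0,0],[0,0,0]],"translation":[[-2,1,40],[-2,1,80],[-2,1,120],[-2,1,160],[-2,1,184]],"hand":[-0.1,-0.1,-0.1,-0.1,-0.1]}';  python3 -m jog '{"delta_rot":[[0,0,0],[0,0,0],[0,0,0]],"translation":[[0,0,0],[6,0,0],[12,0,0]],"hand":[-0.1,-0.1,-0.1]}';  python3 go.py 46 117 15 0
```

```text
t: 2.65
ee_pos: [639.0, -21.8, 14.8]
orientation: [1.978, 2.441, 0.0]
ft_force: [0.3, 0.8, 0.3]
width: 39.8
t: 2.95
ee_pos: [638.3, -10.0, 18.3]
orientation: [1.977, 2.437, 0.004]
ft_force: [-0.4, 0.4, 0.3]
width: 39.6
t 2.95 now F [[ 48.6 -65.3]] 18.3 F [-0.4  0.4  0.3] w 39.58441954222382 j [-0.03  0.71  1.69  0.    0.73 -0.24]
translation [182.3  -1.7   3.1] delta_rot [0.004 0.001 0.005]
```

```bash
Z='"delta_rot":[[0,0,0],[0,0,0],[0,0,0],[0,0,0],[0,0,0]]'; python3 -m jog '{"delta_rot":[[0,0,0],[0,0,0],[0,0,0],[0,0,0],[0,0,0]],"translation":[[8,0,2],[18,0,3],[28,0,3],[38,-1,3],[48,-1,3]],"hand":[-0.1,-0.1,-0.1,-0.1,-0.1]}';  python3 -m jog '{"delta_rot":[[0,0,0],[0,0,0],[0,0,0],[0,0,0],[0,0,0]],"translation":[[12,0,0],[24,0,0],[36,0,0],[48,0,0],[60,0,0]],"hand":[-0.1,-0.1,-0.1,-0.1,-0.1]}';  python3 go.py 46 120 15 0
```

```text
t: 3.45
ee_pos: [625.2, 37.2, 12.9]
orientation: [1.978, 2.44, 0.0]
ft_force: [0.9, -0.9, 0.5]
width: 39.8
t: 3.95
ee_pos: [612.8, 96.1, 12.6]
orientation: [-1.979, -2.44, 0.0]
ft_force: [0.1, 0.3, 1.7]
width: 39.5
t 3.95 now F [[45.  43.8]] 12.6 F [0.1 0.3 1.7] w 39.532084783480634 j [ 0.14  0.7   1.73 -0.    0.71 -0.07]
translation [76.2  1.4 -2.4] delta_rot [-0.     0.     0.005]
```

```bash
python3 -m jog '{"delta_rot":[[0,0,0],[0,0,0],[0,0,0],[0,0,0],[0,0,0]],"translation":[[12,0,-1],[24,0,-1],[36,0,-1],[48,0,-1],[58,0,-1]],"hand":[-0.1,-0.1,-0.1,-0.1,-0.1]}';  python3 -m jog '{"delta_rot":[[0,0,0],[0,0,0],[0,0,0],[0,0,0],[0,0,0]],"translation":[[7,0,0],[12,0,0],[15,0,0],[17,0,0],[18,0,0]],"hand":[-0.1,-0.1,-0.1,-0.1,-0.1]}'; python3 -m jog '{"delta_rot":[[0,0,0],[0,0,0],[0,0,0],[0,0,0],[0,0,0]],"translation":[[-20,0,0],[-40,0,-20],[-60,0,-60],[-80,0,-110],[-100,0,-160]],"hand":[-0.1,-0.1,-0.1,-0.1,-0.1]}';  python3 go.py 46 120 260 0;python3 - <<'E'
from h import *
im=optics.get_image("side")
cv2.imwrite("pics/s2.png",cv2.resize(im[130:330,180:440],None,fx=3,fy=3)[...,::-1])
E
```

```text
t: 4.45
ee_pos: [600.7, 152.9, 13.6]
orientation: [-1.978, -2.44, 0.0]
ft_force: [0.3, 0.3, -0.7]
width: 39.6
t: 4.95
ee_pos: [597.4, 169.3, 13.7]
orientation: [1.979, 2.44, -0.0]
ft_force: [-1.2, -0.2, -1.3]
width: 39.7
t: 5.45
ee_pos: [617.1, 73.2, 167.9]
orientation: [-1.979, -2.439, 0.001]
ft_force: [1.2, -0.4, -0.7]
width: 39.6
t 5.45 now F [[44.6 20.5]] 167.9 F [ 1.2 -0.4 -0.7] w 39.638614304602406 j [ 0.1   0.48  1.68  0.    0.98 -0.11]
translation [ 99.5   1.7 -92.1] delta_rot [-0.001 -0.     0.004]
```

View pics/s2.png

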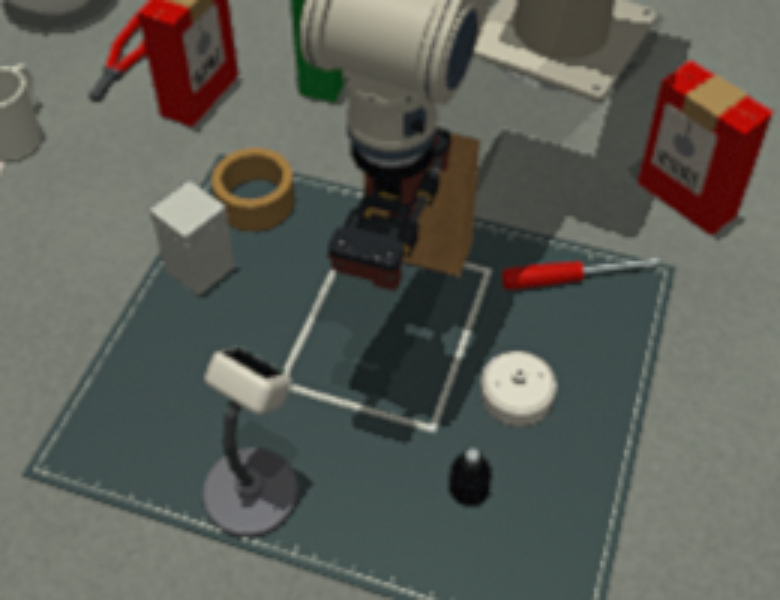

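Canopy now sits flat at crop (518,382), left of and clear of the left line. The lampholder and screwdriver are untouched and the carton is standing. Next I move over and behind the carton.

```bash
python3 -m jog '{"delta_rot":[[0,0,0],[0,0,0],[0,0,-0.1],[0,0,-0.25],[0,0,-0.4]],"translation":[[0,0,-40],[0,0,-80],[0,0,-100],[0,-20,-100],[0,-50,-100]],"hand":[0.36,0.36,0.36,0.36,0.36]}';  python3 go.py -190 -1 265 90
```

```text
t: 6.0
ee_pos: [569.3, 64.0, 267.3]
orientation: [1.445, 2.787, 0.003]
ft_force: [-1.0, 0.5, -0.2]
width: 59.9
t 6.0 now F [[-4.  21.1]] 267.3 F [-1.   0.5 -0.2] w 59.87188561801465 j [ 0.09  0.3   1.71  0.    1.13 -0.52]
translation [  54.  -179.3    1.8] delta_rot [ 0.002  0.003 -1.16 ]
```

```bash
python3 -m jog '{"delta_rot":[[0,0,-0.14],[0,0,-0.28],[0,0,-0.42],[0,0,-0.56],[0,0,-0.7]],"translation":[[11,-36,0],[22,-72,0],[32,-108,0],[43,-144,0],[54,-179,0]],"hand":[0.36,0.36,0.36,0.36,0.36]}';python3 -m jog '{"delta_rot":[[0,0,-0.14],[0,0,-0.28],[0,0,-0.42],[0,0,-0.46],[0,0,-0.46]],"translation":[[0,0,0],[0,0,0],[0,0,0],[0,0,0],[0,0,0]],"hand":[0.36,0.36,0.36,0.36,0.36]}';  python3 go.py -190 -1 155 90; python3 -c "
from h import *
im=optics.get_image('wrist').copy()
cv2.imwrite('pics/w2.png',im[...,::-1])
c=optics.calibration('wrist')['cam_to_world'];print(np.round(c,2).tolist())"
```

```text
t: 6.5
ee_pos: [389.1, 5.7, 266.3]
orientation: [0.403, 3.115, 0.0]
ft_force: [-0.2, -0.6, 0.1]
width: 60.1
t: 7.0
ee_pos: [390.7, 6.0, 266.5]
orientation: [-0.309, 3.126, 0.0]
ft_force: [-0.1, 0.9, 0.6]
width: 59.5
t 7.0 now F [[-190.7    0.3]] 266.5 F [-0.1  0.9  0.6] w 59.45819840477861 j [-0.02  0.    2.07  0.    1.07 -1.78]
translation [ -0.7  -1.3 111.5] delta_rot [-0.     0.    -0.006]
[[-0.19, -0.94, -0.29, 310.95], [0.98, -0.19, -0.06, -8.89], [0.0, -0.3, 0.96, 428.54], [0.0, 0.0, 0.0, 1.0]]
```

View pics/w2.png

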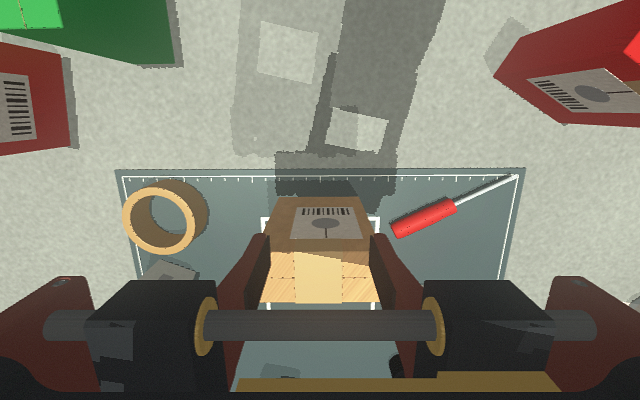

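Wrist view: the brown carton's label face is towards the robot, square to the fingers and centred between them (≈320). The screwdriver and tape roll are off the path. Descending and pushing slowly.

```bash
python3 -m jog '{"delta_rot":[[0,0,-0.006],[0,0,-0.006],[0,0,-0.006],[0,0,-0.006],[0,0,-0.006]],"translation":[[0,-1,35],[0,-1,70],[0,-1,100],[0,-1,113],[0,-1,113]],"hand":[0.36,0.36,0.36,0.36,0.36]}';python3 -m jog '{"delta_rot":[[0,0,0],[0,0,0],[0,0,0],[0,0,0],[0,0,0]],"translation":[[-8,0,0],[-16,0,0],[-22,0,0],[-27,0,0],[-30,0,0]],"hand":[0.36,0.36,0.36,0.36,0.36]}';  python3 go.py -105 -1 153 90
```

```text
t: 7.55
ee_pos: [389.5, 5.1, 151.9]
orientation: [0.316, -3.122, -0.001]
ft_force: [0.2, -0.1, 0.1]
width: 59.7
t: 8.05
ee_pos: [421.2, 11.3, 153.9]
orientation: [-0.319, 3.124, -0.0]
ft_force: [0.6, 0.2, -0.0]
width: 60.0
t 8.05 now F [[-159.7   -0.6]] 153.9 F [ 0.6  0.2 -0. ] w 59.98611600183023 j [-0.    0.23  2.12  0.    0.79 -1.78]
translation [-54.7  -0.4   1. ] delta_rot [-0.     0.001  0.   ]
```

```bash
python3 -m jog '{"delta_rot":[[0,0,0],[0,0,0],[0,0,0],[0,0,0],[0,0,0]],"translation":[[-4,0,0],[-8,0,0],[-12,0,0],[-16,0,0],[-20,0,0]],"hand":[0.36,0.36,0.36,0.36,0.36]}';python3 -m jog '{"delta_rot":[[0,0,0],[0,0,0],[0,0,0],[0,0,0],[0,0,0]],"translation":[[-4,0,0],[-8,0,0],[-12,0,0],[-16,0,0],[-20,0,0]],"hand":[0.36,0.36,0.36,0.36,0.36]}';  python3 go.py -105 -1 153 90
```

```text
t: 8.55
ee_pos: [440.2, 15.3, 153.5]
orientation: [-0.319, 3.125, 0.0]
ft_force: [-0.7, 1.1, 0.6]
width: 59.6
t: 9.05
ee_pos: [459.8, 19.3, 153.5]
orientation: [-0.319, 3.125, 0.0]
ft_force: [0.1, -0.4, -0.5]
width: 59.7
t 9.05 now F [[-120.3   -0.6]] 153.5 F [ 0.1 -0.4 -0.5] w 59.74705668780618 j [ 0.02  0.29  2.04  0.    0.81 -1.76]
translation [-15.3  -0.4   0.5] delta_rot [0. 0. 0.]
```

```bash
python3 -m jog '{"delta_rot":[[0,0,0],[0,0,0],[0,0,0],[0,0,0],[0,0,0]],"translation":[[-4,0,0],[-8,0,0],[-12,0,0],[-16,0,0],[-20,0,0]],"hand":[0.36,0.36,0.36,0.36,0.36]}'; python3 -m jog '{"delta_rot":[[0,0,0],[0,0,0],[0,0,0],[0,0,0],[0,0,0]],"translation":[[-3,0,0],[-5,0,0],[-5,0,0],[-5,0,0],[-5,0,0]],"hand":[0.36,0.36,0.36,0.36,0.36]}'; python3 go.py -190 -1 265 90;python3 - <<'E'
from h import *
im=optics.get_image("side")
cv2.imwrite("pics/s3.png",cv2.resize(im[130:330,180:440],None,fx=3,fy=3)[...,::-1])
E
```

```text
t: 9.55
ee_pos: [479.4, 23.3, 153.5]
orientation: [-0.318, 3.125, 0.0]
ft_force: [-0.1, 0.5, -0.2]
width: 59.7
t: 10.05
ee_pos: [483.8, 24.3, 153.5]
orientation: [0.319, -3.125, -0.0]
ft_force: [-0.2, -0.1, 0.9]
width: 59.5
t 10.05 now F [[-95.8  -0.5]] 153.5 F [-0.2 -0.1  0.9] w 59.517525653902915 j [ 0.03  0.32  1.99 -0.    0.83 -1.75]
translation [  94.2   -0.4 -111.5] delta_rot [ 0. -0.  0.]
```

View pics/s3.png

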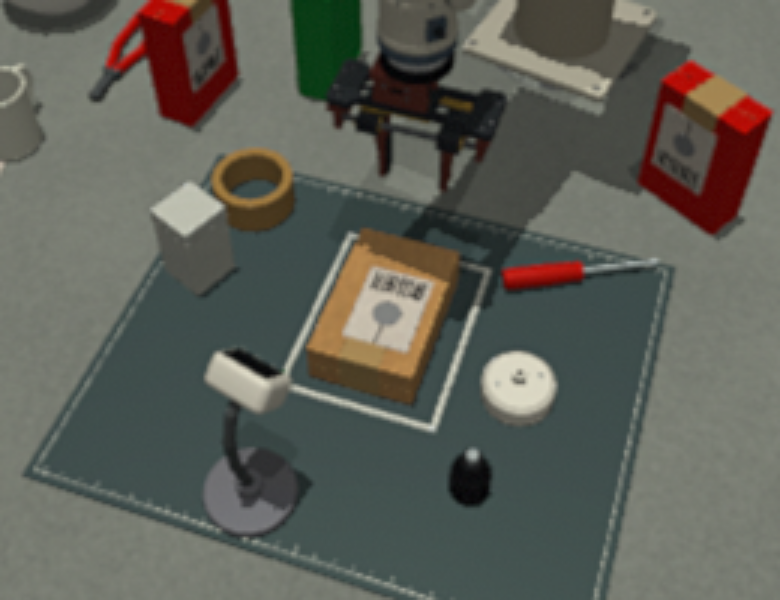

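The carton lies label up inside the frame, with visible margin at the far and left lines. I'll retract and check from the top.

```bash
python3 -m jog '{"delta_rot":[[0,0,0],[0,0,0],[0,0,0],[0,0,0],[0,0,0]],"translation":[[10,0,-20],[30,0,-50],[50,0,-80],[70,0,-110],[90,0,-110]],"hand":[0.36,0.36,0.36,0.36,0.36]}'
python3 - <<'E'
from c import *
im=optics.get_image("top");x0,y0,x1,y1=230,85,400,235
im=cv2.resize(im[y0:y1,x0:x1],None,fx=3.5,fy=3.5,interpolation=cv2.INTER_CUBIC)[...,::-1].copy()
im2=cv2.resize(optics.get_image("side")[160:310,190:410],None,fx=3.5,fy=3.5,interpolation=cv2.INTER_CUBIC)[...,::-1].copy()
for n,I,o in(("top",im,[230,85]),("side",im2,[190,160])):
    for P in([[-110,85,3],[110,85,3],[110,-85,3],[-110,-85,3]],[[-94,60,58],[86,60,58],[86,-60,58],[-94,-60,58]]):
        cv2.polylines(I,[((proj(n,f2w(f,P))-o+.5)*3.5).astype(np.int32)],True,(0,0,255),1)
cv2.imwrite("pics/t4.png",im);cv2.imwrite("pics/s4.png",im2)
E
```

```text
t: 10.6
ee_pos: [397.2, 5.9, 266.9]
orientation: [-0.318, 3.119, -0.001]
ft_force: [0.5, -0.5, 0.3]
width: 59.6
```

View pics/t4.png

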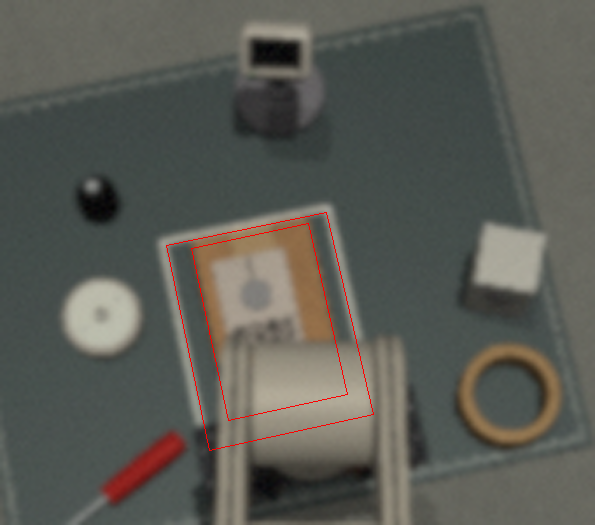

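View pics/s4.png

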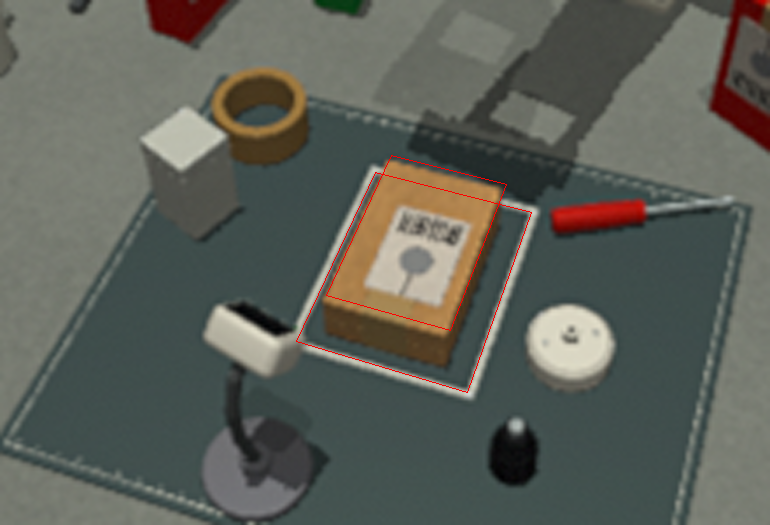

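Run:
```python
from c import *
S=lambda a,o:np.array(a)/3.5+o-.36
for nm,n,p,z in[("far foot R,L","side",S([(323,332),(447,365)],[190,160]),3),("upper FR FL NL NR","side",S([(326,297),(449,332),(503,184),(389,161)],[190,160]),58),("canopy","side",S([(570,335)],[190,160]),33),("canopy","top",S([(101,316)],[230,85]),33)]:
    print(nm,w2f(unproj(n,p,z)).round(0).tolist())
```

```text
far foot R,L [[92.0, -64.0], [89.0, 59.0]]
upper FR FL NL NR [[88.0, -59.0], [88.0, 60.0], [-93.0, 58.0], [-85.0, -60.0]]
canopy [[40.0, 162.0]]
canopy [[43.0, 164.0]]
```

The carton spans about x −93…92 and y −64…60, inside ±110/±85. The canopy is at (42,163), so its nearest edge is about 32 mm beyond the line, and the robot is clear of everything.

```bash
python3 -c "
from workcell import ctrl,get_obs
print(ctrl.close_job(),get_obs()['t'])"
```

```text
the job is handed in; nothing more can be done
the job is handed in; nothing more can be done
```

The job is done and handed in at about 10.7 s of the 50 s allowed. I first slid the canopy left out of the frame with the two fingers. Then I pushed the brown carton slowly and squarely near its top, and it toppled away from the robot.

Last checks, all in frame coordinates:
- **Carton:** it lies label up at about x −93…92 and y −64…60. The frame's inside is ±110 by ±85, so about 17 mm is left at each end and 20 mm at the sides.
- **Canopy:** it is flat on the mat, centred at about (42, 163). Its nearest edge is about 32 mm outside the left line.
- **Everything else:** in the last views the bystanders on the mat look unmoved, and the arm was clear of everything. Printed wrist forces, one reading at the end of each move, stayed under about 2 N.

The checks disagreed slightly. In the last top view the arm hid the carton's near end, so that edge rests on the side view and the carton's known length. The picked corners differ by up to 8 mm, from reading them off the image and possibly a small twist, which is well inside the margins.

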